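Lay the housing down and swing the clamp over it

ROBOT

A 6-joint arm with a two-finger parallel gripper is mounted at the origin on the work surface. World frame = base frame: x ahead of the robot, y to its left, z up, the work surface at z = 0. Lengths are in m, angles in rad, forces in N, time in s.
With the tool pointing down it reaches from about 0.375 to 0.975 m from the base axis. Payload 3.8 kg.
Tool frame: the origin (TCP) lies between the finger pads; the fingertips stand 17 mm ahead of it and the grasp point (between the pads) lies 2 mm behind it (env.nose_length is the distance from the TCP to the fingertips, in m); z points along the fingers, y is the line along which they close (so a half turn about z gives the same grasp; the last joint's range is limited). The gripper opens to 88 mm and grips with 3 to 60 N. Pads are 18 mm wide; open, the fingers measure 123 mm over their backs; the gripper's body (75 mm by 187 mm) begins 45 mm behind the grasp point.
Start: joints at [-1.356, 0.264, 1.604, -0, 1.274, -0.037], TCP at [0.168, -0.654, 0.256] pointing down, gripper open.
Joint ranges: [-2.63, 2.63], [-0.94, 2.18], [0.31, 2.57], [-1.31, 4.45], [0, 2.66], [-2.55, 2.55]. Speed limits (rad/s): [2.57, 2.57, 3.14, 3.14, 3.14, 3.14].

INTERFACE

Orientations are given as [roll, pitch, yaw] about the fixed x, y, z axes, in that order (R = Rz(yaw) Ry(pitch) Rx(roll)).
In Python, from plant import telemetry, viewer, env gives the robot as it stands.
- The arm moves only by the tool play_rows, never from a script. Its argument "plan" is a list that holds one entry, the list of rows, each a list of 5 numbers: the shift along the tool's x, y, z in m, then the turn about the tool's z in rad, then the opening in per cent of the stroke, from 0 (shut) to 100 (fully open). A call has 1 to 10 rows; each row is the pose to reach, as a shift and turn from the pose commanded when the call began, along the tool's axes at that moment; what a row does not reach only later rows make up. A row lasts 1/8 s, in which the tool goes at most 62.5 mm and 10.7 degrees, less where a joint would pass 70% of its speed; a pose out of reach is approached as far as the arm can. A call with a gripper value outside its range is refused whole. The fingers move at their own pace and stop on an object; the grip force is fixed at half the most. Time passes only in rows, so rows that repeat a pose let the fingers close. It gives the time, the measured TCP pose, the force, the opening and the grip force at its end, in the units of the state.
- telemetry.get_state(): the state, without advancing time (a new reading comes with each control period).
- viewer.read_camera(name): name is "side" or "top"; returns the picture (420x560x3 uint8, blue, green, red); there is no depth.
- viewer.camera_model(name): a dict with "mtx" (3x3 intrinsics, pixels), "camera_from_world" (4x4, takes a point from world to camera coordinates). Camera axes: x right, y down, z forward; pixel columns grow to the right and rows downward; lengths in m; the calibration is good to about 2 mm. A picture is of the moment at which its call begins. camera_model takes no time and is no camera call.
- env.hand_in(): hands the job in; it is judged then, once.
The state is a dict: "time_s": time; "q": joint angles; "joint_velocities": joint speeds; "joint_efforts": joint torques, N m; "eef_pos": TCP position; "tcp_rot": TCP orientation; "force": force on the tool from outside, world axes, zero at the start; "ft_torque": the same for the moment, N m; "opening": opening from 0.0 (shut) to 1.0 (fully open); "finger_force": force on a finger pad.
Only numpy, scipy, OpenCV 4.12 (cv2) and the standard library are available. Lean on these libraries where they do the work, as an engineer would, in place of code of your own. Each camera call takes 0.05 s, during which the arm holds its last target. There are 200 camera calls.

TASK

The aluminium housing block stands on end on the inspection fixture: tip it over by pushing with the fingers, towards the robot, so that it lies flat on the fixture plate with its bored face up. Then push the upright clamp arm over so that its rubber pad comes down and rests on the block. Do it all by pushing, without picking anything up, leave everything else where it is, and finish clear of everything.

Things in the scene. Friction and masses are not known exactly. Their poses are not given: they have to be found in the camera images.
- fixture: inspection fixture: fixed dark plate with a rubber face, 260 mm along its x, 240 mm along its y, 25 mm thick; z is up; origin at the centre of its underside, on the table. Its -x edge is the one nearer the robot; it is turned by up to 0.4 rad. At its +y side it carries the swing-over clamp.
- block: aluminium bearing housing, 0.5 to 0.8 kg, standing on its short end on the fixture plate: 40 mm along its x, 60 mm along its y, 95 mm tall along its z (turned up to 0.15 rad from the fixture). Origin at the centre of the end it stands on. Its +x face (turned away from the robot) has the bore; the -x face is plain. Pushed near the top of the bored face it tips about its lower -x edge.
- block_mid (a point): centre of the block, 47.5 mm along the block's z from its origin; 20 mm above the plate when the block lies flat.
- clamp (a joint): clamp arm angle: 0 = level, pad at the height of the top of the lying block; grows as the arm swings up and outwards; 1.57 = straight up; stop at 2.05, leaning outwards. Starts at 1.65 to 1.95. Stiff, damped hinge: the arm stays put within about 0.4 rad of upright and falls inwards by its own weight (0.25 kg) once pushed below about 1.1.
- clamp_hinge (a point): clamp's hinge axis, 80 mm above the table, at x = -35, y = +75 mm in the fixture's frame, running along the fixture's x, between two cheeks ending 7 mm above it (40 mm wide in all). Site axes as the fixture's. The arm, a steel bar 20 mm wide, 14 mm thick, reaches 97 mm from the axis. Push its outer (+y) side towards the fixture's -y to swing it over the block.
- clamp_pad (a point): centre of the working face of the clamp's round rubber pad (20 mm across), 75 mm from the hinge axis along the arm and 15 mm below the arm's centre line.
- gauge: plug gauge: turned steel cylinder standing on the fixture plate behind and to the right of the block, 26 mm across, 65 mm tall; origin at the centre of its underside. Bystander.
- washer: flat steel ring lying on the fixture plate at its near right corner, 42 mm across, 7 mm high; origin at the centre of its underside. Bystander.
- stub: small plain aluminium block lying on the fixture plate at its far left corner, 45 x 28 x 22 mm high, no bore; origin at the centre of its underside. Bystander.
- case: closed wooden gauge case on the table, 87 x 112 x 51 mm high; origin at the centre of its underside. Bystander.
- stapler: black stapler on the table, 150 x 36 x 55 mm high; origin at the centre of its underside. Bystander.
- calculator: blue pocket calculator lying on the table, 150 x 85 x 16 mm; origin at the centre of its underside. Bystander.
- jar: closed jar with black cap standing on the table, 60 mm across, 75 mm tall; origin at the centre of its underside. Bystander.
- bore (a point): centre of the mouth of the 30 mm round blind bore (25 mm deep) in the block's +x face, 30 mm from the end it stands on.
There are look-alikes about, which are no part of the job. Leave any red look-alike of the block alone.

How it is judged:
On the way, in this order (a step that is already met when the one before it is completed fails the run):
1. the block lies on its plain face on the fixture plate, bore up, while the clamp arm still stands open (angle between block's own x axis and vertical below 0.08 rad and z of block_mid in the frame of fixture between 0.04 and 0.05 m and value of joint clamp above 1 rad), for 0.2 s.
2. the clamp pad has come down onto the block (angle between block's own x axis and vertical below 0.08 rad and z of block_mid in the frame of fixture between 0.04 and 0.05 m and x of clamp_pad in the frame of block between 0.016 and 0.026 m and y of clamp_pad in the frame of block between -0.03 and 0.03 m and z of clamp_pad in the frame of block between 0.003 and 0.092 m and velocity of joint clamp between -0.05 and 0.05 rad/s), for 0.2 s.
At the end, for the whole second after the job is handed in: The block lies at rest flat on the fixture plate with its bored face up (within 0.08 rad), and the clamp's pad rests on that face (pad centre within the face's outline, pad within about 5 mm of the face's level, so not dipped into the bore), arm at rest (all of step 2 and linear speed of block below 0.02 m/s and angular speed of block below 0.1 rad/s); the robot touches nothing.
It fails at once if the block is lifted off the plate (z of block_mid in the frame of fixture above 0.086 m or (angle between block's own x axis and vertical below 0.15 rad and z of block_mid in the frame of fixture above 0.059 m)).
It fails at once if the block falls off the fixture plate (z of block_mid in the frame of fixture below 0.035 m).
It fails at once if a bystander is shifted by more than 15 mm or lifted (distance of any of gauge, washer, stub, case, stapler, calculator, jar from where it was at the start of the episode above 0.015 m).
It also fails if it takes over 48 s, if anything falls off the work surface, if the arm or the gripper's body presses on something with over 40 N, if the wrist force passes 120 N, or if a joint passes its speed limit or range.

## Working session

There is one attempt and no reset: what is moved stays moved. The work goes in short steps, Python scripts to look and compute and a tool call to move; the robot and the scene stay as the last step left them, time stands still between calls to the robot, and variables do not carry over. Pictures are saved under pics/ and viewed, at most 10 in all, crops included, and the job is handed in when it is done.

Besides the shell and the picture viewer there is one more tool, called as name(argument=value, ...), one argument or row to a line, values as JSON. play_rows: Moves the arm, as the interface text tells. Its arguments: {"type":"object","properties":{"plan":{"type":"array","items":{"type":"array","items":{"type":"array","items":{"type":"number"}}}}},"required":["plan"]}

```bash
mkdir -p pics; ls; python3 - <<'E'
from plant import telemetry, viewer, env
import cv2, numpy as np
for n in ("side","top"):
    cv2.imwrite(f"pics/{n}0.png",viewer.read_camera(n))
    m=viewer.camera_model(n); np.set_printoptions(precision=4,suppress=True)
    T=np.array(m["camera_from_world"]); print(n,m["mtx"],T, -T[:3,:3].T@T[:3,3])
s=telemetry.get_state(); print(s)
E
```

```text
pics
side [[518.8552   0.     276.2895]
 [  0.     518.8552 216.2783]
 [  0.       0.       1.    ]] [[-0.9366 -0.3498 -0.0197  0.5427]
 [-0.2133  0.6139 -0.76    0.187 ]
 [ 0.278  -0.7076 -0.6496  1.5854]
 [ 0.      0.      0.      1.    ]] [0.1075 1.1969 1.1827]
top [[503.3525   0.     279.1978]
 [  0.     503.3525 215.7865]
 [  0.       0.       1.    ]] [[-0.029  -0.9996 -0.0019  0.0162]
 [-0.9843  0.0289 -0.1741  0.5622]
 [ 0.1741 -0.0032 -0.9847  1.3046]
 [ 0.      0.      0.      1.    ]] [0.3267 0.0041 1.3826]
{'time_s': 0.1, 'q': array([-1.3559,  0.2647,  1.6053,  0.    ,  1.2737, -0.0369]), 'joint_velocities': array([ 0.001 , -0.0024, -0.0038, -0.    , -0.0009,  0.0008]), 'joint_efforts': array([  0.    , -50.362 , -35.8072,   0.073 ,   0.0234,  -0.0001]), 'eef_pos': array([ 0.168 , -0.6531,  0.2545]), 'tcp_rot': array([-3.1396, -0.0001,  0.2517]), 'force': array([-0.1643,  0.5164, -0.1403]), 'ft_torque': array([-0.026 , -0.0225, -0.031 ]), 'finger_force': 0.0, 'opening': 1.0039441201535328}
```

View pics/side0.png

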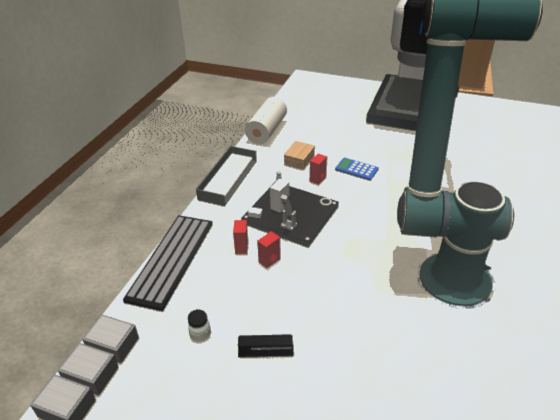

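View pics/top0.png

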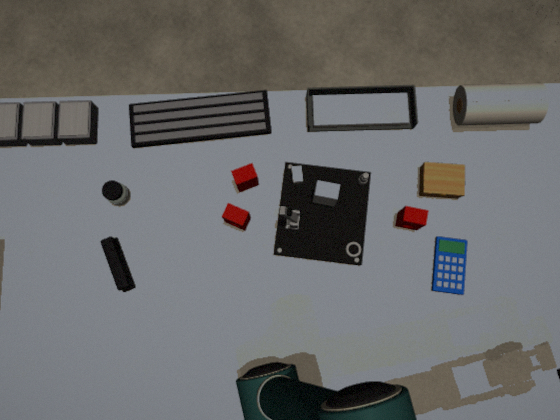

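Top view: the fixture is at px (274–370, 163–265), the block top at (327,190), the clamp at (290,215), the gauge at (364,178), the washer at (353,249) and the stub at (296,174). Red look-alikes stand at (245,177), (236,216) and (412,217). Next I'll fit the fixture and enlarge both views.

```bash
cat > h.py <<'E'
import numpy as np, cv2
from plant import telemetry, viewer, env
np.set_printoptions(precision=4,suppress=True)
def cam(n):
    m=viewer.camera_model(n); return np.array(m["mtx"]),np.array(m["camera_from_world"])
def ray(n,px,z):
    K,T=cam(n); R=T[:3,:3]; c=-R.T@T[:3,3]
    d=R.T@np.linalg.inv(K)@np.array([px[0],px[1],1.]); return c+d*(z-c[2])/d[2]
def proj(n,P):
    K,T=cam(n); p=K@(T[:3,:3]@np.asarray(P,float)+T[:3,3]); return p[:2]/p[2]
E
python3 - <<'E'
from h import *
im=cv2.imread("pics/top0.png")
g=im.max(2); m=(g<75).astype(np.uint8)*255
m[:150]=0;m[280:]=0;m[:,:262]=0;m[:,385:]=0
m=cv2.morphologyEx(m,cv2.MORPH_CLOSE,np.ones((9,9)))
cs,_=cv2.findContours(m,0,2); c=max(cs,key=cv2.contourArea)
P=np.array([ray("top",p[0],.025)[:2] for p in c],np.float32)
r=cv2.minAreaRect(P); print(r, cv2.minAreaRect(c), cv2.contourArea(c)); print(cv2.boxPoints(r))
a=cv2.resize(im[150:280,255:395],None,fx=5.5,fy=4.6*5.5/4.6*0+4.6,interpolation=cv2.INTER_CUBIC)
a=cv2.resize(im[155:275,262:382],(590,590),interpolation=cv2.INTER_CUBIC)
a=cv2.convertScaleAbs(a,alpha=1.6,beta=15)
cv2.imwrite("pics/topc.png",a)
s=cv2.imread("pics/side0.png")[165:250,230:350]
cv2.imwrite("pics/sidec.png",cv2.convertScaleAbs(cv2.resize(s,(800,567),interpolation=cv2.INTER_CUBIC),alpha=1.6,beta=15))
E
```

```text
((0.5722982883453369, -0.11836744844913483), (0.23942556977272034, 0.26139381527900696), 81.18862915039062) ((322.70770263671875, 213.33847045898438), (88.56079864501953, 93.77025604248047), 7.125016689300537) 8008.0
[[ 0.4248 -0.2166]
 [ 0.6831 -0.2567]
 [ 0.7198 -0.0201]
 [ 0.4615  0.02  ]]
```

View pics/topc.png

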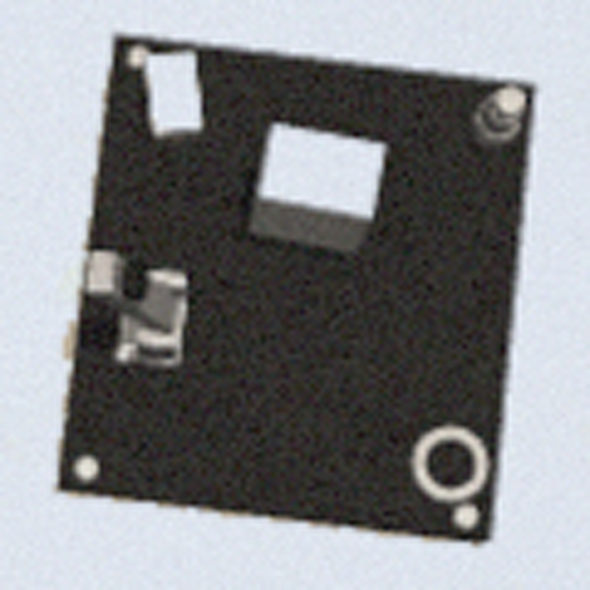

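View pics/sidec.png

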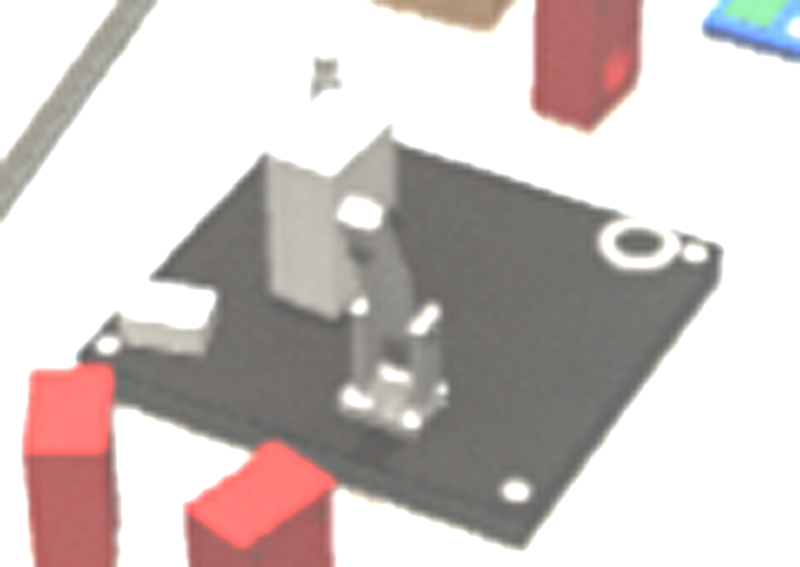

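Top crop: block top corners are at about (272,122), (387,143), (373,220) and (258,197). The arm leans outward, tip at (102,272), and the stub at (173,95), gauge at (508,100) and washer at (450,463) are on the plate. Side crop: the block stands upright with its bore facing away, and the red blocks sit on the table beyond the fixture's left edge.

```bash
cat >> h.py <<'E'
FC=np.array([.5723,-.1184]); FY=-0.1538
Rf=np.array([[np.cos(FY),-np.sin(FY)],[np.sin(FY),np.cos(FY)]])
w2f=lambda p:Rf.T@(np.asarray(p)[:2]-FC)
f2w=lambda p:FC+Rf@np.asarray(p,float)
E
python3 - <<'E'
from h import *
s=120/590
t=lambda p:(p[0]*s+262-.5+s/2,p[1]*s+155-.5+s/2)
sd=lambda p:(p[0]*.15+230-.42,p[1]*.15+165-.42)
im=cv2.imread("pics/top0.png"); g=im[175:206,310:344].min(2)
m=(g>110).astype(np.uint8); cs,_=cv2.findContours(m,0,2); c=max(cs,key=cv2.contourArea)
M=cv2.moments(m[:]); 
P=np.array([ray("top",p[0]+[310,175],.12)[:2] for p in c],np.float32)
print("blk rect",cv2.minAreaRect(P),w2f(cv2.minAreaRect(P)[0]))
C=[w2f(ray("top",t(p),.12)) for p in [(272,122),(387,143),(373,220),(258,197)]]
print("top corners fx",C,np.mean(C,0))
print("bottom front",[w2f(ray("top",t(p),.025)) for p in [(248,237),(358,256)]])
print("side bottom",[w2f(ray("side",sd(p),.025)) for p in [(272,293),(335,318)]], "side top",[w2f(ray("side",sd(p),.12)) for p in [(266,155),(332,176),(393,125),(315,95)]])
print("gauge",w2f(ray("top",t((510,100)),.09)))
print("washer",w2f(ray("top",t((450,463)),.032)))
print("armtip",w2f(ray("top",t((102,272)),.172)),w2f(ray("side",sd((360,212)),.172)))
for z in (.05,.095):print("red",z,w2f(ray("top",(240,212),z)))
print("hinge top px",proj("top",[*f2w([-.035,.075]),.087]),"topc of clampbase",t((150,315)))
E
```

```text
blk rect ((0.6158284544944763, -0.12521860003471375), (0.057905301451683044, 0.03812582045793533), 77.42494201660156) [ 0.0441 -0.0001]
top corners fx [array([0.0664, 0.0289]), array([ 0.0626, -0.0322]), array([ 0.0208, -0.0292]), array([0.0255, 0.0316])] [ 0.0438 -0.0002]
bottom front [array([0.0236, 0.0307]), array([ 0.0205, -0.0315])]
side bottom [array([0.0606, 0.0315]), array([0.0215, 0.0338])] side top [array([0.0584, 0.0363]), array([0.0205, 0.0359]), array([ 0.0135, -0.0158]), array([ 0.0614, -0.0198])]
gauge [ 0.1022 -0.0981]
washer [-0.0896 -0.0931]
armtip [-0.0339  0.1065] [-0.038   0.1122]
red 0.05 [-0.0308  0.2213]
red 0.095 [-0.0385  0.2166]
hinge top px [294.133  217.8477] topc of clampbase (292.1101694915254, 218.66949152542372)
```

play_rows(
  plan=[
    [[0.04,-0.025,0,-0.11,0],[0.09,-0.055,0,-0.22,0],[0.14,-0.086,0,-0.33,0],[0.19,-0.117,0,-0.44,0],[0.24,-0.148,0,-0.55,0],[0.29,-0.178,0,-0.66,0],[0.34,-0.209,0,-0.77,0],[0.39,-0.24,0,-0.88,0],[0.44,-0.271,0,-0.99,0],[0.49,-0.301,0,-1.1,0]],
  ],
)

```text
time_s: 1.35
eef_pos: [0.5686, -0.2384, 0.2553]
tcp_rot: [-3.141, 0.0, 1.356]
force: [1.0, -0.3, 0.0]
opening: 0.003
finger_force: 0.0
```

play_rows(
  plan=[
    [[0.045,0.03,0,0,0],[0.09,0.06,0,0,0],[0.123,0.074,0,0,0],[0.123,0.074,0,0,0],[0.123,0.074,0.04,0,0],[0.123,0.074,0.08,0,0],[0.123,0.074,0.12,0,0],[0.123,0.074,0.139,0,0],[0.123,0.074,0.139,0,0]],
  ],
)

```text
time_s: 2.48
eef_pos: [0.665, -0.1366, 0.1149]
tcp_rot: [-3.138, 0.0, 1.351]
force: [-0.1, -0.1, 0.3]
opening: 0.005
finger_force: 0.0
```

```bash
python3 - <<'E'
from h import *
a=viewer.read_camera("side"); cv2.imwrite("pics/s1.png",a)
s=telemetry.get_state(); print(s["eef_pos"],s["tcp_rot"],s["force"],w2f(s["eef_pos"]))
cv2.imwrite("pics/s1c.png",cv2.convertScaleAbs(cv2.resize(a[120:250,220:350],(590,590),interpolation=cv2.INTER_CUBIC),alpha=1.6,beta=15))
E
```

```text
[ 0.6665 -0.1367  0.1169] [-3.1412  0.0001  1.3512] [ 1.0437 -0.2012  0.2739] [ 0.0959 -0.0037]
```

View pics/s1c.png

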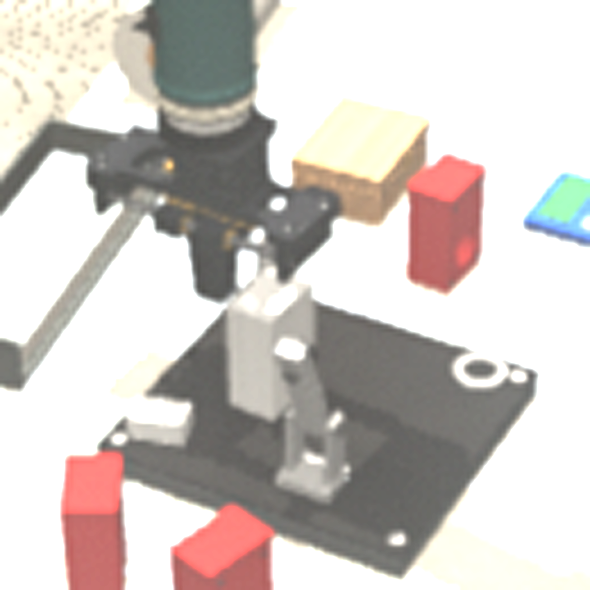

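The closed fingers hang just behind the block top at about (215,265), and the gripper body is clear of the clamp arm, so I can push now.

play_rows(
  plan=[
    [[0,-0.008,0,0,0],[0,-0.014,0,0,0],[0,-0.018,0,0,0],[0,-0.022,0,0,0],[0,-0.026,0,0,0],[0,-0.03,0,0,0],[0,-0.034,0,0,0],[0,-0.038,0,0,0]],
  ],
)

```text
time_s: 3.52
eef_pos: [0.629, -0.1277, 0.1164]
tcp_rot: [-3.141, -0.0, 1.352]
force: [0.6, -0.4, 1.6]
opening: 0.004
finger_force: 0.4
```

play_rows(
  plan=[
    [[0,-0.004,0,0,0],[0,-0.008,0,0,0],[0,-0.012,0,0,0],[0,-0.014,0,0,0],[0,-0.014,0,0,0],[0,-0.014,0,0,0]],
  ],
)

```text
time_s: 4.28
eef_pos: [0.616, -0.1249, 0.1168]
tcp_rot: [3.141, 0.0, 1.352]
force: [0.1, 0.3, 1.4]
opening: 0.005
finger_force: 0.0
```

```bash
python3 - <<'E'
from h import *
a=viewer.read_camera("side")
s=telemetry.get_state(); print(s["eef_pos"],s["tcp_rot"],s["force"],w2f(s["eef_pos"]))
cv2.imwrite("pics/s2c.png",cv2.convertScaleAbs(cv2.resize(a[120:250,220:350],(590,590),interpolation=cv2.INTER_CUBIC),alpha=1.6,beta=15))
E
```

```text
[ 0.616  -0.1249  0.1168] [3.1414 0.     1.3518] [-0.3292 -0.2488  0.873 ] [0.0442 0.0003]
```

View pics/s2c.png

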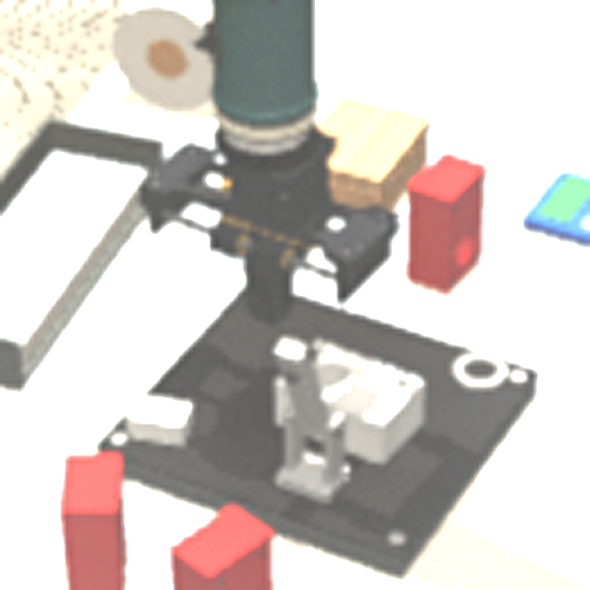

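The block lies bore up, with the bore at about (335,372), behind the still-open clamp arm at (300,380). Next I'll go up and over to the outer side of the arm.

play_rows(
  plan=[
    [[0,0,-0.05,0,0],[0,0,-0.1,0,0],[0,0,-0.135,0,0],[0,0,-0.135,0,0],[0.035,-0.023,-0.135,-0.03,0],[0.07,-0.046,-0.135,-0.065,0],[0.105,-0.069,-0.135,-0.065,0],[0.134,-0.088,-0.135,-0.065,0],[0.134,-0.088,-0.135,-0.065,0],[0.134,-0.088,-0.135,-0.065,0]],
  ],
)

```text
time_s: 5.58
eef_pos: [0.5589, 0.0247, 0.2505]
tcp_rot: [-3.14, 0.001, 1.417]
force: [-0.0, -0.5, 0.4]
opening: 0.004
finger_force: 0.0
```

```bash
python3 - <<'E'
from h import *
a=viewer.read_camera("top"); b=viewer.read_camera("side")
s=telemetry.get_state(); print(s["eef_pos"],s["tcp_rot"],s["force"],w2f(s["eef_pos"]))
A=cv2.resize(a[155:275,262:382],(480,480),interpolation=cv2.INTER_CUBIC)
B=cv2.resize(b[140:260,220:300],(320,480),interpolation=cv2.INTER_CUBIC)
cv2.imwrite("pics/t3.png",cv2.convertScaleAbs(np.hstack([A,B]),alpha=1.6,beta=15))
E
```

```text
[0.5593 0.0241 0.251 ] [-3.1409  0.0005  1.4159] [ 0.5028 -0.0839 -0.1142] [-0.0347  0.1389]
```

View pics/t3.png

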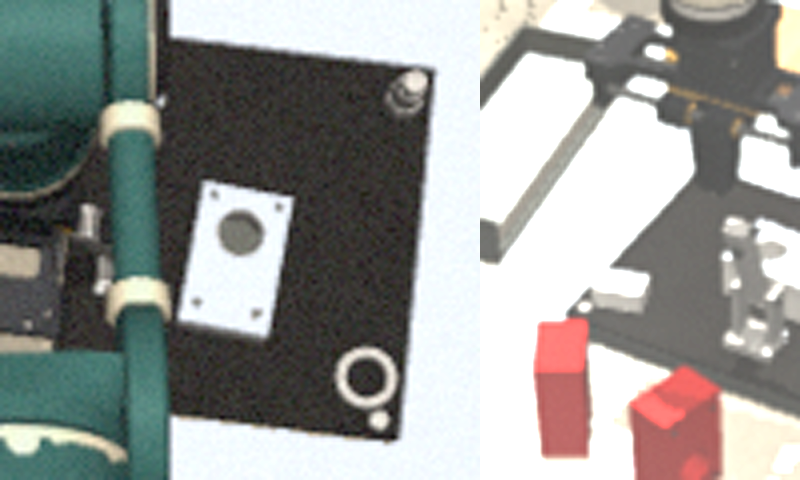

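The block lies with corners at about (205,180), (293,197), (268,338) and (178,322), bore at (241,232). The fingers hang beyond the arm. I'll check where the pad should land.

```bash
python3 - <<'E'
from h import *
t=lambda p:(p[0]/4+262-.375,p[1]/4+155-.375)
for p in [(205,180),(293,197),(268,326),(178,322),(241,232)]: print(w2f(ray("top",t(p),.065)))
q=proj("top",[*f2w([-.035,0]),.065]); print((q-[262,155])*4)
E
```

```text
[0.0241 0.031 ]
[ 0.0199 -0.0285]
[-0.0685 -0.0213]
[-0.0732  0.0379]
[-0.008   0.0033]
[239.9762 270.8748]
```

play_rows(
  plan=[
    [[0,0,0.04,0,0],[0,0,0.075,0,0],[0,0,0.1,0,0],[0,0,0.1,0,0],[0,0,0.1,0,0]],
  ],
)

```text
time_s: 6.3
eef_pos: [0.5601, 0.0244, 0.1526]
tcp_rot: [3.14, -0.0, 1.416]
force: [-0.1, -0.6, 0.3]
opening: 0.003
finger_force: 0.0
```

play_rows(
  plan=[
    [[-0.008,0,0,0,0],[-0.014,0,0,0,0],[-0.02,0,0,0,0],[-0.025,0,0,0,0],[-0.03,0,0,0,0],[-0.035,0,0,0,0],[-0.04,0,0,0,0],[-0.045,0,0,0,0],[-0.05,0,0,0,0]],
  ],
)

```text
time_s: 7.42
eef_pos: [0.5514, -0.0246, 0.1516]
tcp_rot: [-3.141, -0.0, 1.417]
force: [1.0, 1.9, 1.5]
opening: 0.006
finger_force: 0.6
```

play_rows(
  plan=[
    [[-0.005,0,0,0,0],[-0.01,0,0,0,0],[-0.015,0,0,0,0],[-0.02,0,0,0,0],[-0.025,0,0,0,0],[-0.03,0,0,0,0],[-0.035,0,0,0,0],[-0.039,0,0,0,0],[-0.039,0,0,0,0],[-0.039,0,0,0,0]],
  ],
)

```text
time_s: 8.68
eef_pos: [0.5455, -0.0628, 0.1517]
tcp_rot: [-3.142, -0.0, 1.417]
force: [0.1, -0.5, 0.3]
opening: 0.003
finger_force: 0.0
```

Now I'll retreat upward and back to the side, towards the robot's right, then look.

play_rows(
  plan=[
    [[0,0,-0.04,0,0],[0,0,-0.08,0,0],[0,0,-0.12,0,0],[-0.05,0,-0.12,0,0],[-0.1,0,-0.12,0,0],[-0.15,0,-0.12,0,0],[-0.2,0,-0.12,0,0],[-0.25,0,-0.12,0,0],[-0.3,0,-0.12,0,0],[-0.3,0,-0.12,0,0]],
  ],
)

```text
time_s: 9.93
eef_pos: [0.4987, -0.3622, 0.2714]
tcp_rot: [-3.141, 0.001, 1.413]
force: [0.0, 1.0, 1.3]
opening: 0.005
finger_force: 0.0
```

```bash
python3 - <<'E'
from h import *
a=viewer.read_camera("top"); b=viewer.read_camera("side")
s=telemetry.get_state(); print(s["eef_pos"],s["force"],s["joint_velocities"],s["time_s"])
A=cv2.resize(a[155:275,262:382],(400,400),interpolation=cv2.INTER_CUBIC)
B=cv2.resize(b[140:260,230:350],(400,400),interpolation=cv2.INTER_CUBIC)
cv2.imwrite("pics/t4.png",cv2.convertScaleAbs(np.hstack([A,B]),alpha=1.6,beta=15))
E
```

```text
[ 0.4993 -0.3593  0.2714] [ 0.5261  0.351  -1.0058] [ 0.0263 -0.013   0.0139  0.0011  0.002   0.0001] 10.025
```

View pics/t4.png

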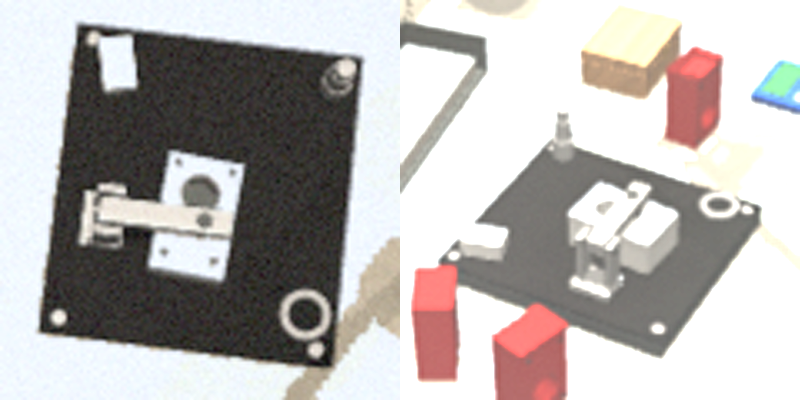

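The arm is down across the block. The pad bolt is at about (203,219), on the face and clear of the bore at (200,190), and the bystanders haven't moved. I'll let it settle and hand in.

play_rows(
  plan=[
    [[0,0,0,0,0],[0,0,0,0,0],[0,0,0,0,0],[0,0,0,0,0],[0,0,0,0,0],[0,0,0,0,0],[0,0,0,0,0],[0,0,0,0,0]],
  ],
)

```text
time_s: 11.02
eef_pos: [0.4994, -0.3594, 0.2717]
tcp_rot: [-3.142, -0.0, 1.417]
force: [-0.2, 0.2, -0.2]
opening: 0.001
finger_force: 0.0
```

```bash
python3 -c "
from plant import env
print(env.hand_in())"
```

```text
the job is handed in; nothing more can be done
None
```

I handed the job in at about 11 s (no verdict came back): in the last pictures the block lies bore up on the plate with the clamp pad on it beside the bore, the fixture-plate bystanders look unmoved, and the arm is clear.

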